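Gauge the fill of the tall wafer tube

ROBOT

A 6-joint arm with a two-finger parallel gripper is mounted at the origin on the work surface. World frame = base frame: x ahead of the robot, y to its left, z up, the work surface at z = 0. Lengths are in m, angles in rad, forces in N, time in s.
With the tool pointing down it reaches from about 0.3 to 0.875 m from the base axis. Payload 4.2 kg.
Tool frame: the origin (TCP) lies midway between the tips of the shut fingers; the grasp point (between the pads) lies 19 mm behind it; x points along the fingers, y is the direction in which the jaws open and shut, and the axes are right-handed (so a half turn about x gives the same grasp; the last joint's range is limited). The gripper opens to 85 mm and grips with 20 to 120 N. Pads are 22 mm wide; open, the fingers measure 114 mm over their backs; the gripper's body (76 mm by 85 mm) begins 54 mm behind the grasp point. The pads swing forward as they close: fully open they stand 13 mm farther back than shut.
Start: joints at [1.1, 0.32, 1.565, -0, 1.257, -0.02], TCP at [0.251, 0.518, 0.231] pointing down, gripper open.
Joint ranges: [-3.11, 3.11], [-0.84, 2.01], [0.21, 2.61], [-1.34, 4.49], [0.05, 2.63], [-2.56, 2.56]. Speed limits (rad/s): [2.57, 2.57, 3.14, 3.14, 3.14, 3.14].

INTERFACE

Orientations are given as a unit quaternion [x, y, z, w].
In Python, from rig import bot, readout, eyes gives the robot as it stands. Calls block until the motion is done:
- bot.move_ptp(position, orientation): joint-space move of the TCP to a pose.
- bot.move_straight(position, v=0.15, rot=None): straight line of the TCP; rot=None keeps the orientation; v is the mean speed in m/s.
- bot.goto_joints(angles): joint-space move.
- bot.move_gripper(opening, newtons=None): opening from 0.0 (shut) to 1.0 (fully open); newtons is the grip in N (None keeps the last); returns when the fingers have stopped.
- bot.hold(seconds).
- bot.inverse_kinematics(position, orientation): joint angles nearest the present ones, or None.
- readout.sense(): the state.
- eyes.read_camera(name): name is "side" or "top"; returns the picture (480x640x3 uint8, red, green, blue); there is no depth.
- eyes.camera_info(name): a dict with "intrinsics" (3x3 intrinsics, pixels), "camera_from_world" (4x4, takes a point from world to camera coordinates). Camera axes: x right, y up, looking along -z (the intrinsics and any distortion apply to the point x, -y, -z); pixel columns grow to the right and rows downward; lengths in m; the calibration is good to about 2 mm. A picture is of the moment at which its call begins. camera_info takes no time and is no camera call.
A pose or a line that the arm cannot do raises bot.MotionError and nothing moves.
- bot.close_job(): hands the job in, once; it reports no verdict.
The state is a dict: "time": time; "qpos": joint angles; "joint_vel": joint speeds; "tau": joint torques, N m; "eef_pos": TCP position; "orientation": TCP orientation; "wrist_force": force on the tool from outside, world axes, zero at the start; "moment": the same for the moment, N m; "opening": opening from 0.0 (shut) to 1.0 (fully open).
Only numpy, scipy, OpenCV 4.12 (cv2) and the standard library are available. Lean on these libraries where they do the work, as an engineer would, in place of code of your own. Each camera call takes 0.05 s, during which the arm holds its last target.

TASK

Gauge how full the taller of the two metal counting tubes is: lower the long depth rod into it, without letting it drop, until its foot rests on the wafers inside, and let go so that it stands there by itself. Then raise the sliding height marker between the tubes until its flat top is level with the top of the standing rod, and leave it there. Leave the short wooden tamper standing where it is.

Things in the scene. Friction and masses are not known exactly. Their poses are not given: they have to be found in the camera images.
- rod: Depth rod, loose, standing upright on the table: round wooden knob (28 mm diameter, 32 mm tall) on a steel stem (10 mm diameter) with a flat steel foot disc (40 mm diameter, 10 mm thick); 165 mm long, about 0.2 kg. Origin: centre of the knob's top; z up along the rod, the foot's underside is 165 mm below the origin. It stands stably on its foot.
- tube_tall: Taller of two upright open aluminium tubes fixed on the stand, 120 mm either side of the marker (ends vary). Outer diameter 72 mm, bore 64, height 118; the other is 70 mm tall. Origin: centre of its underside, 12 mm above the table; z up, mouth 118 mm above it. Inside, a firm flat wafer stack, its top unreported, 12 to 80 mm above the origin: the rod on it stands 59 to 127 mm out of the mouth.
- marker_top (a point): Centre of the flat top of the height marker: round black knob (34 mm diameter, 30 mm tall) on a 14 mm steel pin that slides straight up and down in the grey square column (36 mm wide, top 120 mm above the table) amid the stand. About 4 N of friction holds it where it is left. Its top can be set 155 to 275 mm above the table; it starts at 155 to 165 mm. z up.
- tamper: Bystander to be left alone: a short turned wooden tamper, loose, standing on the table, 100 mm tall, base 52 mm diameter, waist 22 mm. Origin: centre of its underside; z up.
Things that resemble listed ones, but are neither listed nor needed, are in the scene too. What is meant by the rod is not orange, and is the larger of those in its own colour.

How it is judged:
By the outcome, as a careful person would: the job done as asked, in the order asked, and still so for the second after the job is handed in, with the robot touching nothing.
It also fails if it takes over 51 s, if anything falls off the work surface, if the arm or the gripper's body presses on something with over 40 N, if the wrist force passes 120 N, or if a joint passes its speed limit or range.

## Working session

There is one attempt and no reset: what is moved stays moved. The work goes in short steps, each a Python script; the robot and the scene stay as the last script left them, time stands still between calls to the robot, and variables do not carry over. Pictures are saved under pics/ and viewed, and the job is handed in when it is done.

```bash
ls; mkdir -p pics; python3 - <<'E'
from rig import bot, readout, eyes
import cv2
for n in("side","top"):
    cv2.imwrite(f"pics/{n}0.png",eyes.read_camera(n)[:,:,::-1])
    print(n,eyes.camera_info(n))
print(readout.sense())
E
```

```text
pics
side {'intrinsics': array([[591.39391176,   0.        , 322.9759849 ],
       [  0.        , 591.39391176, 242.47264766],
       [  0.        ,   0.        ,   1.        ]]), 'camera_from_world': array([[ 0.96188246, -0.2728952 , -0.01761681, -0.50356503],
       [ 0.15564261,  0.4933527 ,  0.85579115, -0.17466719],
       [-0.22485   , -0.82591242,  0.51702143, -1.23861968],
       [ 0.        ,  0.        ,  0.        ,  1.        ]])}
top {'intrinsics': array([[529.04493986,   0.        , 313.80358305],
       [  0.        , 529.04493986, 248.16755602],
       [  0.        ,   0.        ,   1.        ]]), 'camera_from_world': array([[ 0.05756282, -0.9983389 , -0.00244251, -0.04838641],
       [ 0.97329858,  0.05557414,  0.22271369, -0.55707204],
       [-0.22220799, -0.01519732,  0.97488084, -1.14968921],
       [ 0.        ,  0.        ,  0.        ,  1.        ]])}
{'time': 0.1, 'qpos': array([ 1.09999826e+00,  3.20234434e-01,  1.56549441e+00, -1.81468910e-05,
        1.25741180e+00, -1.99885180e-02]), 'joint_vel': array([ 0.00113869, -0.00131132, -0.0020305 , -0.00053621, -0.00059705,
       -0.00129397]), 'tau': array([ 5.06329325e-04, -4.16410375e+01, -2.34704894e+01, -4.42210398e-05,
        4.93464817e-03,  1.69260011e-05]), 'eef_pos': array([0.25034086, 0.51719825, 0.23058694]), 'orientation': array([ 0.15750465,  0.68934689, -0.15856942,  0.68909281]), 'wrist_force': array([ 0.73659258,  1.07468172, -0.11940714]), 'moment': array([ 0.00654018, -0.01929379, -0.04192744]), 'opening': 1.0011475204046432}
```

View pics/side0.png

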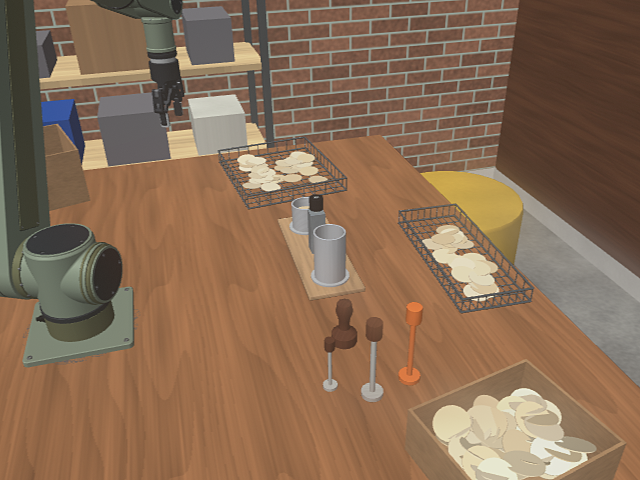

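View pics/top0.png

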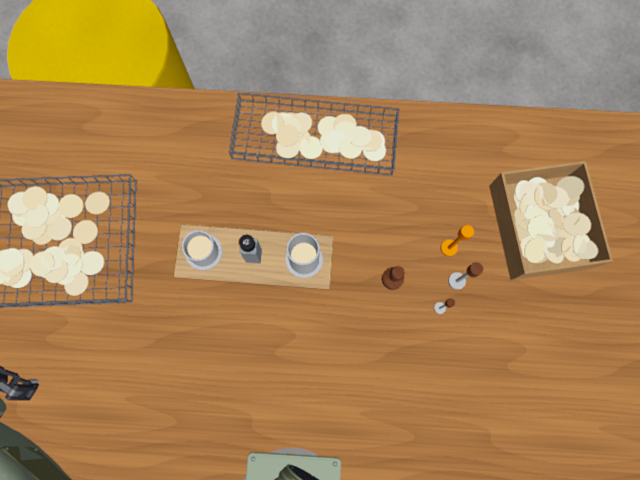

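Three rod-like things appear in the side view: orange (413,340), a small brown-knobbed one (330,362) and a large brown-knobbed one (373,358). The rod is the large brown one, since it isn't orange and is the larger of its colour. I'll confirm that in enlarged crops.

```bash
python3 - <<'E'
import cv2
s=cv2.imread("pics/side0.png");t=cv2.imread("pics/top0.png")
cv2.imwrite("pics/s_rod.png",cv2.resize(s[290:410,310:440],None,fx=5,fy=5,interpolation=cv2.INTER_CUBIC)[:600])
cv2.imwrite("pics/t_rod.png",cv2.resize(t[220:320,370:490],None,fx=6,fy=6,interpolation=cv2.INTER_CUBIC))
cv2.imwrite("pics/s_st.png",cv2.resize(s[180:300,270:370],None,fx=5,fy=5,interpolation=cv2.INTER_CUBIC))
cv2.imwrite("pics/t_st.png",cv2.resize(t[215:295,170:340],None,fx=4.7,fy=4.7,interpolation=cv2.INTER_CUBIC))
E
```

```text
(no output)
```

View pics/s_rod.png

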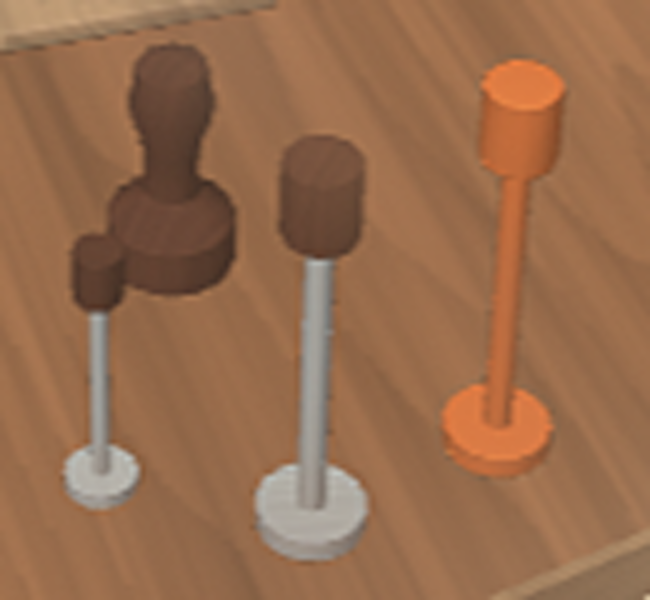

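View pics/t_rod.png

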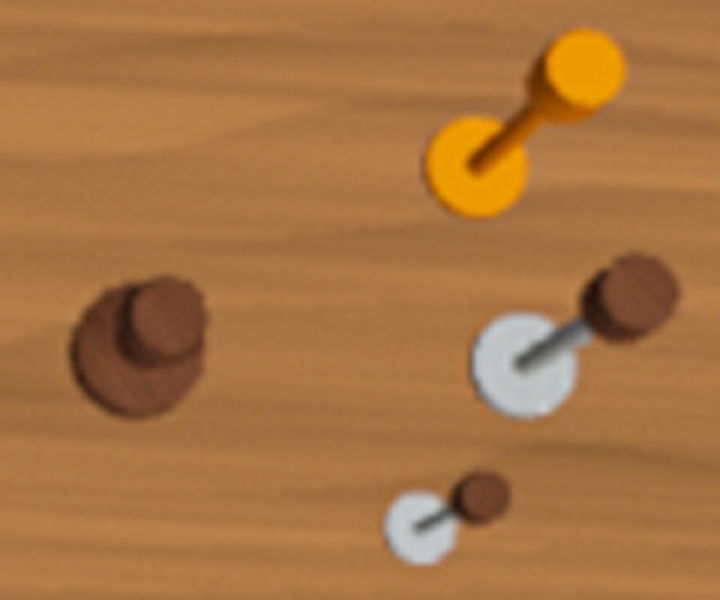

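View pics/s_st.png

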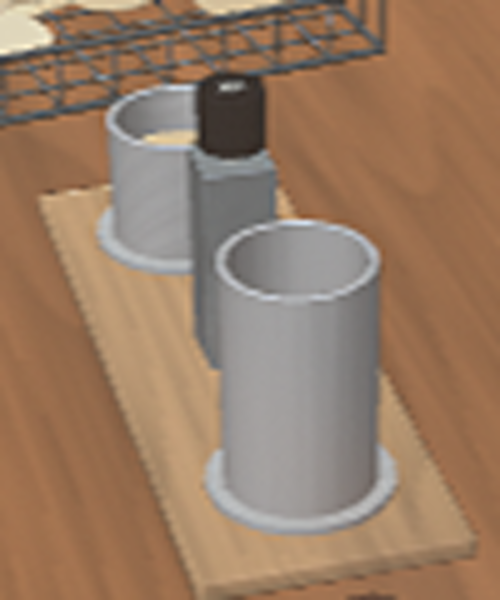

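View pics/t_st.png

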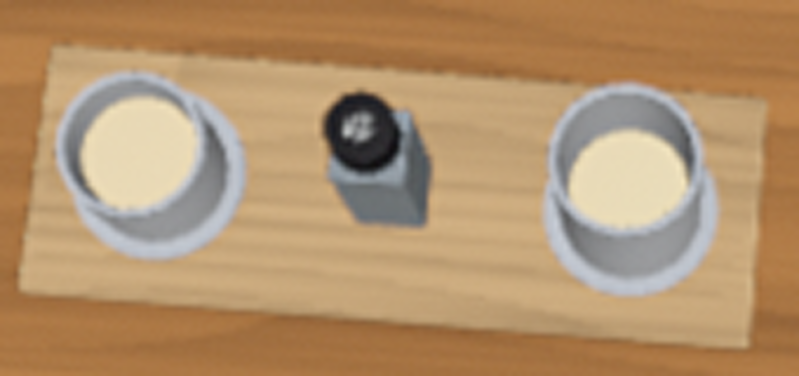

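The enlarged crop shows the large brown-knobbed rod at side (374,321) for its top, steel stem and 40 mm foot. It's clearly bigger than its brown twin at (330,345). Now I'll triangulate.

```bash
cat > h.py <<'E'
import numpy as np, cv2
from rig import bot, readout, eyes
I={n:eyes.camera_info(n) for n in("side","top")}
F=np.diag([1,-1,-1.])
def P(n):
    M=I[n]["camera_from_world"]; return I[n]["intrinsics"]@F@M[:3]
def tri(s,t):
    X=cv2.triangulatePoints(P("side"),P("top"),np.array(s,float).reshape(2,1),np.array(t,float).reshape(2,1))
    return (X[:3]/X[3]).ravel()
def proj(n,p):
    q=P(n)@np.append(p,1); return q[:2]/q[2]
def onz(n,uv,z):
    A=P(n); H=np.c_[A[:,0],A[:,1],A[:,2]*z+A[:,3]]; q=np.linalg.solve(H,[uv[0],uv[1],1]); return q[:2]/q[2]
np.set_printoptions(precision=4,suppress=True)
E
python3 - <<'E'
from h import *
c=lambda u,v,k,o:((u+.5)/k-.5+o[0],(v+.5)/k-.5+o[1])
S=lambda u,v:c(u,v,5,(310,290));T=lambda u,v:c(u,v,6,(370,220))
S2=lambda u,v:c(u,v,5,(270,180));T2=lambda u,v:c(u,v,4.7,(170,215))
for nm,s,t,z in [("rodtop",S(323,158),T(639,294),.165),("rodfoot",S(311,507),T(524,364),.01),
 ("tubemouth",S2(298,261),T2(627,158),.13),("marker",S2(232,87),T2(361,131),.16),
 ("smallknob",S(99,247),T(483,497),.1),("orange",S(523,84),T(588,69),.165),("tamper",S(172,62),T(170,317),.1)]:
    X=tri(s,t); print(nm,X,"reproj",proj("side",X)-s,"z-fix",z,onz("side",s,z),onz("top",t,z))
E
```

```text
rodtop [ 0.5124 -0.3567  0.1648] reproj [-0.4011  0.1163] z-fix 0.165 [ 0.513  -0.3568] [ 0.5115 -0.3565]
rodfoot [ 0.5129 -0.3578  0.0077] reproj [ 0.104 -0.028] z-fix 0.01 [ 0.5118 -0.3599] [ 0.5127 -0.3572]
tubemouth [0.542  0.0059 0.1296] reproj [ 0.0919 -0.0248] z-fix 0.13 [0.5416 0.0051] [0.5422 0.0058]
marker [0.5434 0.1249 0.1571] reproj [-0.5911  0.154 ] z-fix 0.16 [0.5435 0.1196] [0.541  0.1247]
smallknob [ 0.4465 -0.3164  0.1104] reproj [-0.4655  0.1105] z-fix 0.1 [ 0.4506 -0.3046] [ 0.4469 -0.3188]
orange [ 0.5913 -0.3395  0.1651] reproj [-0.1454  0.0493] z-fix 0.165 [ 0.5916 -0.3393] [ 0.591  -0.3394]
tamper [ 0.5081 -0.2052  0.0964] reproj [-0.4093  0.1076] z-fix 0.1 [ 0.5076 -0.2097] [ 0.5064 -0.2045]
```

```bash
cat >> h.py <<'E'
from scipy.spatial.transform import Rotation as R
QA=R.from_matrix(np.array([[0,0,1],[0,1,0],[-1,0,0]],float)).as_quat()   # tool y=+Y
QB=R.from_matrix(np.array([[0,0,-1],[0,-1,0],[-1,0,0]],float)).as_quat()
def st():
    s=readout.sense(); print("t",round(s["time"],2),"pos",s["eef_pos"],"F",s["wrist_force"],"op",round(s["opening"],3)); return s
E
python3 - <<'E'
from h import *
for p in [(.5125,-.357,.25),(.542,.006,.30),(.5425,.1249,.25)]:
    for q in (QA,QB): print(p,bot.inverse_kinematics(p,q))
bot.move_ptp((.5125,-.357,.25),QA); st()
for n in("side","top"): cv2.imwrite(f"pics/{n}1.png",eyes.read_camera(n)[:,:,::-1])
E
```

```text
(0.5125, -0.357, 0.25) [-0.6268  0.3886  1.4124 -0.      1.3406 -2.1976]
(0.5125, -0.357, 0.25) [-0.6268  0.3886  1.4124 -0.      1.3406  0.944 ]
(0.542, 0.006, 0.3) [-0.0101  0.2315  1.5157 -0.      1.3943 -1.5809]
(0.542, 0.006, 0.3) [-0.0101  0.2315  1.5157 -0.      1.3943  1.5606]
(0.5425, 0.1249, 0.25) [ 0.2056  0.2795  1.5748 -0.      1.2873 -1.3652]
(0.5425, 0.1249, 0.25) [ 0.2056  0.2795  1.5748 -0.      1.2873  1.7764]
t 3.29 pos [ 0.5129 -0.3564  0.25  ] F [0.5653 0.468  0.3396] op 1.001
```

```bash
python3 - <<'E'
import cv2
s=cv2.imread("pics/side1.png");t=cv2.imread("pics/top1.png")
import numpy as np
a=cv2.resize(s[230:410,290:450],(533,600));b=cv2.resize(t[200:340,400:460+90],None,fx=1.75,fy=1.75)
c=np.zeros((600,800,3),'uint8');c[:,:533]=a;c[:b.shape[0],533:533+b.shape[1]]=b
cv2.imwrite("pics/c1.png",c)
E
```

```text
(no output)
```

View pics/c1.png

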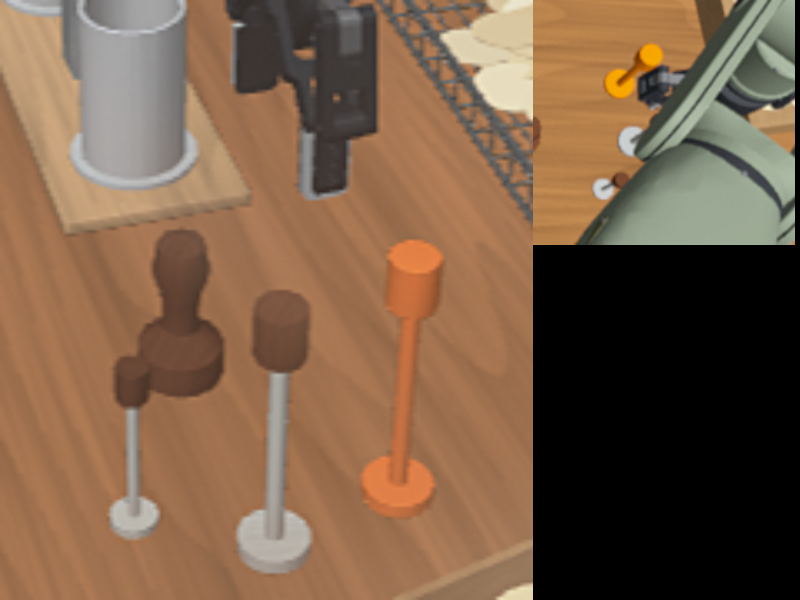

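```bash
python3 - <<'E'
from h import *
p=proj("side",readout.sense()["eef_pos"]); print(p,(p-[290,230])*3.33)
print(proj("side",[.5125,-.357,.165]))
im=eyes.read_camera("side"); cv2.imwrite("pics/c2.png",cv2.resize(im[180:420,270:500],None,fx=2.5,fy=2.5)[:,:,::-1])
st()
print(R.from_quat(readout.sense()["orientation"]).as_matrix())
E
```

```text
[375.4896 278.5225] [284.6804 161.5801]
[373.9444 321.3225]
t 3.44 pos [ 0.5128 -0.3565  0.25  ] F [-0.2505 -0.6746 -0.5895] op 0.997
[[ 0.0001 -0.0008  1.    ]
 [ 0.0001  1.      0.0008]
 [-1.      0.0001  0.0001]]
```

View pics/c2.png

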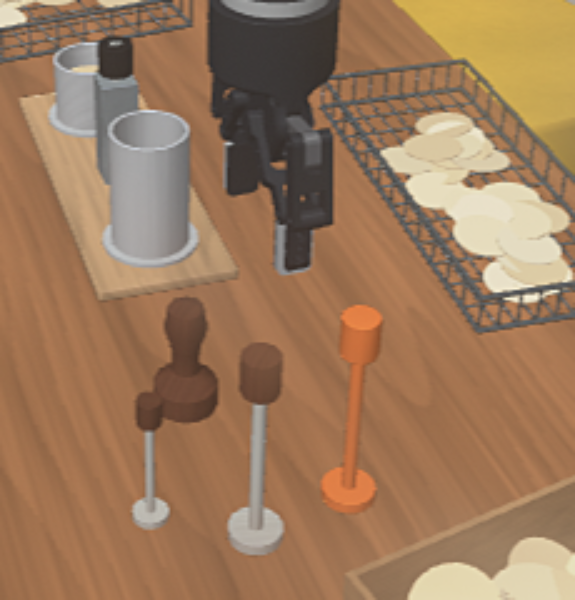

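Side view: the fingertips at (364,256) and (387,288) straddle x=375, matching the TCP projection (375.5, with the open pads 13 mm back). The rod is directly below at (374,321). Descending to grasp.

```bash
python3 - <<'E'
from h import *
bot.move_straight((.5125,-.357,.120),v=.12); st()
bot.move_gripper(0.0,40); s=st()
for n in("side",): cv2.imwrite("pics/c3.png",cv2.resize(eyes.read_camera(n)[230:430,290:470],None,fx=3,fy=3)[:,:,::-1])
np.save("g.npy",s["eef_pos"])
E
```

```text
t 4.67 pos [ 0.513  -0.3574  0.1209] F [-0.7547  0.9415  0.411 ] op 1.002
t 5.24 pos [ 0.5126 -0.3572  0.1203] F [-0.3091 -0.0731  1.724 ] op 0.316
```

View pics/c3.png

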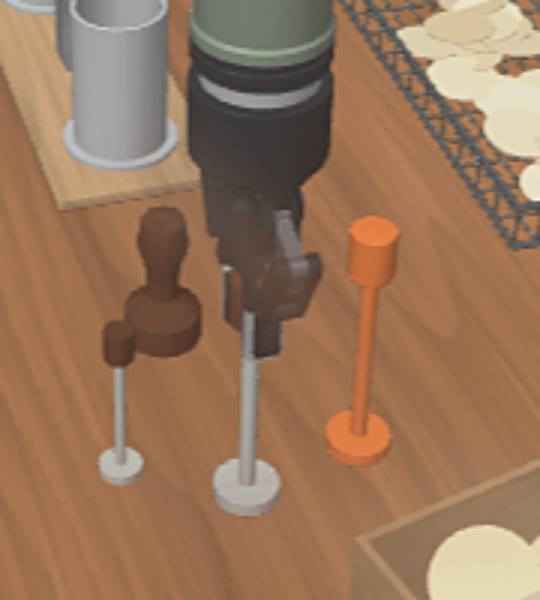

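The rod's knob is held (opening 0.316, about 27 mm) with the stem still upright. Lift and carry.

```bash
python3 - <<'E'
from h import *
bot.move_straight((.5125,-.357,.31),v=.15); st()
bot.move_straight((.542,.006,.31),v=.18); s=st()
for n in("side","top"): cv2.imwrite(f"pics/{n}4.png",eyes.read_camera(n)[:,:,::-1])
im=cv2.imread("pics/side4.png");cv2.imwrite("pics/c4.png",cv2.resize(im[120:310,240:420],None,fx=3.1,fy=3.1,interpolation=cv2.INTER_CUBIC))
print(proj("side",[s["eef_pos"][0],s["eef_pos"][1],s["eef_pos"][2]-.12+.01]))
print(proj("top",[s["eef_pos"][0],s["eef_pos"][1],s["eef_pos"][2]-.12+.01]))
E
```

```text
t 6.71 pos [ 0.5121 -0.3567  0.3088] F [-0.2169  0.4227 -2.2903] op 0.314
t 8.88 pos [0.542  0.0054 0.3099] F [-0.0763  0.4611 -1.6748] op 0.318
[328.9707 203.3541]
[302.4783 240.6497]
```

View pics/c4.png

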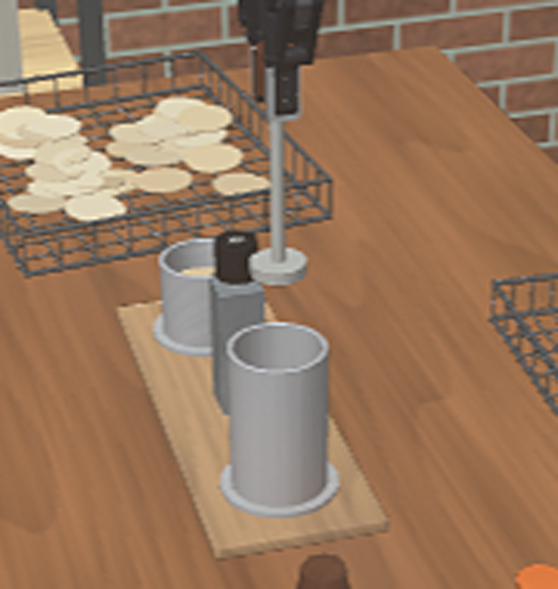

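View pics/top4.png

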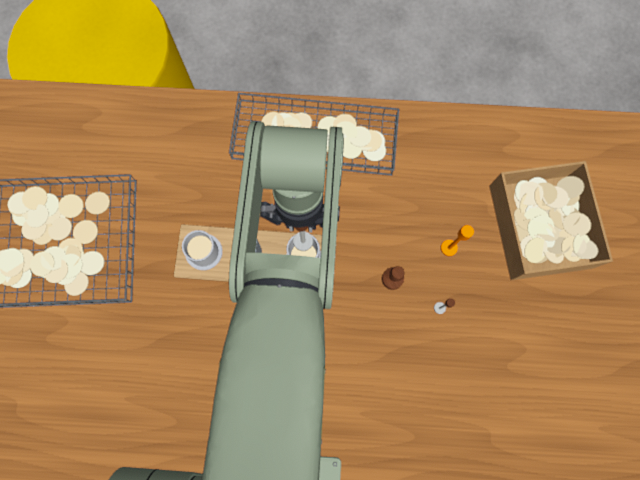

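The foot's top disc is at side (329.4,204.5), against a prediction of (329.0,203.4), so it's hanging straight over the bore. I'll estimate the wafer height from the top picture, then lower it under force guard.

```bash
python3 - <<'E'
from h import *
for z in (.024,.04,.05,.06,.07,.08,.092):
    print(z,proj("top",[.542+.030,.0055,z]),proj("top",[.542,.0055+.030,z])[0],proj("top",[.542,.0055-.030,z])[0])
print("meas row 241.8, cols 290.7,316.4")
E
```

```text
0.024 [304.9361 245.9283] 291.45570440091143 316.8654420983943
0.04 [304.8076 244.3771] 291.1559005531276 316.8874480371663
0.05 [304.7257 243.3877] 290.9646362888744 316.9014872617978
0.06 [304.6425 242.3824] 290.77029556724244 316.91575247527624
0.07 [304.5579 241.3608] 290.57280355988786 316.93024917847555
0.08 [304.4719 240.3227] 290.3720829919088 316.9449830522619
0.092 [304.3669 239.0544] 290.1268440349957 316.96298504217134
meas row 241.8, cols 290.7,316.4
```

```bash
python3 - <<'E'
from h import *
bot.move_straight((.542,.0058,.215),v=.1)
def fz(n=1): return np.mean([readout.sense()["wrist_force"][2] for _ in range(n)])
b=fz(); st(); z=.215
for i in range(40):
    z-=.002
    if z<.143: break
    bot.move_straight((.542,.0058,z),v=.04)
    s=readout.sense(); f=s["wrist_force"][2]
    if f-b>3:
        bot.hold(.05); f2=fz(); print("z",z,f,f2)
        if f2-b>3: break
s=st()
cv2.imwrite("pics/c5.png",cv2.resize(eyes.read_camera("side")[120:310,240:420],None,fx=3.1,fy=3.1)[:,:,::-1])
E
```

```text
t 10.08 pos [0.5425 0.0058 0.2157] F [ 0.847   0.168  -2.1317] op 0.317
z 0.18499999999999997 5.531974749873277 5.129650051375716
t 13.88 pos [0.5427 0.0057 0.1864] F [-2.0109 -0.9634  5.1297] op 0.314
```

View pics/c5.png

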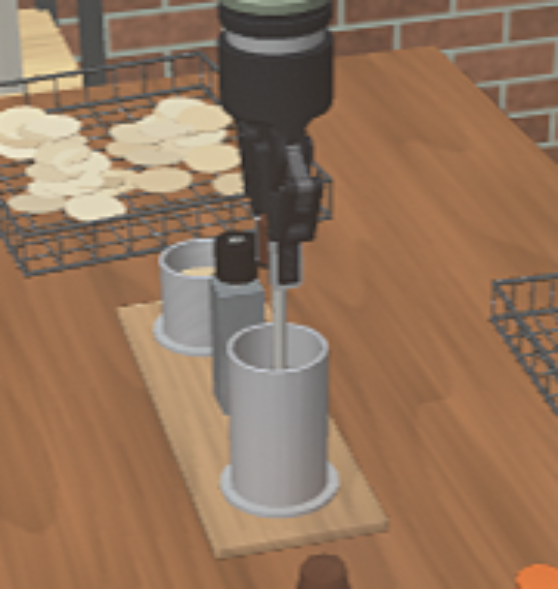

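Contact at TCP z≈0.186, so the foot is at about 0.066, agreeing with the picture estimate (0.05–0.07). The side view shows the stem at crop (279,300), centred in the mouth. Releasing.

```bash
python3 - <<'E'
from h import *
zs=[]
for _ in range(4): bot.hold(.03); zs.append(readout.sense()["eef_pos"][2])
print("zc",zs,np.mean(zs))
bot.move_gripper(0.65); st()
p=readout.sense()["eef_pos"]
bot.move_straight((.542,.0058,.30),v=.13); st()
bot.move_straight((.5425,.1249,.26),v=.15); st()
for n in("side","top"): cv2.imwrite(f"pics/{n}6.png",eyes.read_camera(n)[:,:,::-1])
im=cv2.imread("pics/side6.png");cv2.imwrite("pics/c6.png",cv2.resize(im[160:280,280:370],None,fx=5,fy=5,interpolation=cv2.INTER_CUBIC))
E
```

```text
zc [np.float64(0.1863570173130013), np.float64(0.18636360625003326), np.float64(0.1863489815269751), np.float64(0.18637643934030626)] 0.18636151110757898
t 14.45 pos [0.5419 0.0058 0.1848] F [ 0.2662 -0.2485 -0.1469] op 0.651
t 15.48 pos [0.5415 0.0058 0.2991] F [ 0.3752  0.5832 -0.0635] op 0.65
t 16.48 pos [0.5426 0.1244 0.2602] F [-0.4534  0.236  -0.71  ] op 0.654
```

View pics/c6.png

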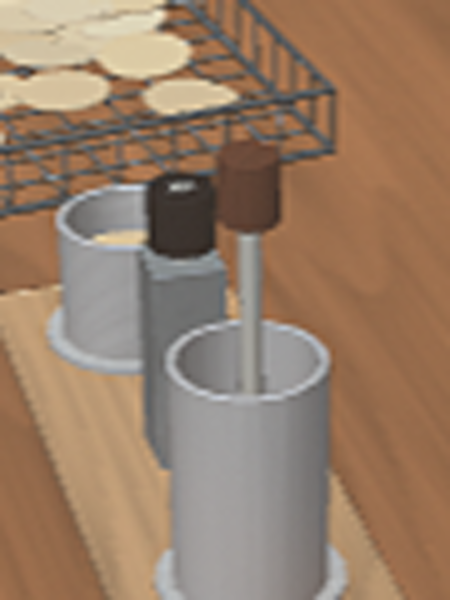

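View pics/top6.png

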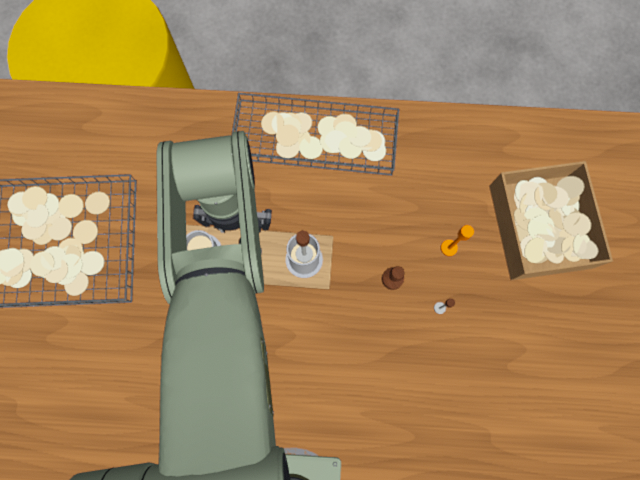

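The rod stands upright in the tube: knob top at side (329.4,191.1), top (302.5,238). Now a light touch with shut fingers (below the 4 N friction) to find the marker top's height precisely.

```bash
python3 - <<'E'
from h import *
bot.move_gripper(0.0,20)
bot.move_straight((.5425,.1249,.170),v=.12); bot.hold(.1)
b=np.mean([ (bot.hold(.02),readout.sense()["wrist_force"][2])[1] for _ in range(4)]); s=st(); print("b",b); z=.170
while z>.1545:
    z-=.001
    bot.move_straight((.5425,.1249,z),v=.03)
    s=readout.sense(); f=s["wrist_force"][2]
    if f-b>1.8:
        fs=[]
        for _ in range(3): bot.hold(.02); fs.append(readout.sense()["wrist_force"][2])
        print("z",round(z,4),s["eef_pos"],f-b,np.mean(fs)-b,readout.sense()["eef_pos"][2])
        if np.mean(fs)-b>1.8: break
s=st()
E
```

```text
t 18.21 pos [0.543  0.125  0.1709] F [ 0.2119  1.0304 -0.46  ] op 0.0
b -0.3295850587708903
z 0.154 [0.5427 0.125  0.155 ] 7.627369095360607 7.0311749635470076 0.15498373970702242
t 22.26 pos [0.5427 0.1249 0.155 ] F [-0.9417 -0.6093  7.2242] op -0.005
```

The marker's top is at z=0.155 and it now sits on its lower stop: no force at 0.156, then 7 N at 0.155. Rod top = 0.165+(0.1864−0.1203) ≈ 0.231. Grasp the marker and raise it by that difference.

```bash
python3 - <<'E'
from h import *
bot.move_straight((.5425,.1249,.19),v=.12)
bot.move_gripper(0.65,40)
bot.move_straight((.5425,.1249,.126),v=.1); st()
bot.move_gripper(0.0,40); bot.hold(.1); s=st(); z0=s["eef_pos"][2]
np.save("z0.npy",z0)
bot.move_straight((.5425,.1249,z0+.0761),v=.08); bot.hold(.15); s=st()
print("marker top est",.155+s["eef_pos"][2]-z0)
im=eyes.read_camera("side")[:,:,::-1]; cv2.imwrite("pics/side7.png",im)
cv2.imwrite("pics/c7.png",cv2.resize(im[150:270,270:370],None,fx=5,fy=5,interpolation=cv2.INTER_CUBIC))
E
```

```text
t 24.07 pos [0.543  0.125  0.1265] F [-0.2076  0.1203 -0.4359] op 0.649
t 24.48 pos [0.5431 0.1265 0.1273] F [-0.24    4.9036  2.7628] op 0.382
t 25.75 pos [0.5431 0.1265 0.204 ] F [ 1.6791  5.0335 -0.6806] op 0.384
marker top est 0.23166144595028892
```

View pics/c7.png

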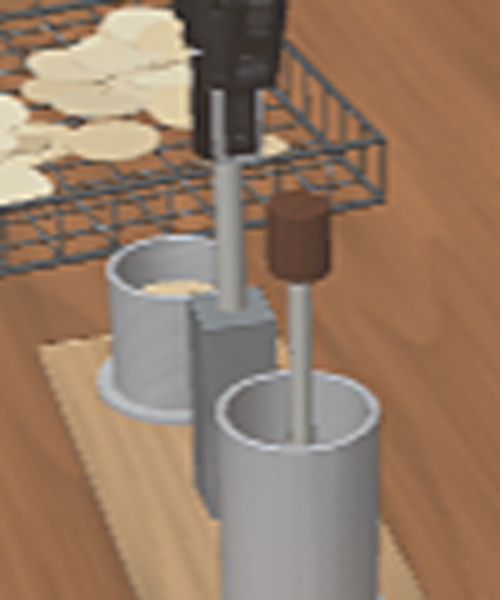

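The pin is up and the rod still stands. Release, back off and compare the two tops.

```bash
python3 - <<'E'
from h import *
bot.move_gripper(0.7); st()
bot.move_straight((.5425,.1249,.31),v=.15)
bot.move_ptp((.30,.45,.32),QA); st()
for n in("side","top"):
    im=eyes.read_camera(n)[:,:,::-1]; cv2.imwrite(f"pics/{n}8.png",im)
im=cv2.imread("pics/side8.png"); cv2.imwrite("pics/c8.png",cv2.resize(im[150:230,290:350],None,fx=7.5,fy=7.5,interpolation=cv2.INTER_CUBIC))
im=cv2.imread("pics/top8.png"); cv2.imwrite("pics/d8.png",cv2.resize(im[205:285,230:330],None,fx=7,fy=7,interpolation=cv2.INTER_CUBIC))
E
```

```text
t 26.18 pos [0.5425 0.1246 0.2035] F [ 0.4568 -0.0715  0.8471] op 0.698
t 28.53 pos [0.3008 0.4494 0.3199] F [ 0.7306 -0.0393  0.0155] op 0.7
```

View pics/c8.png

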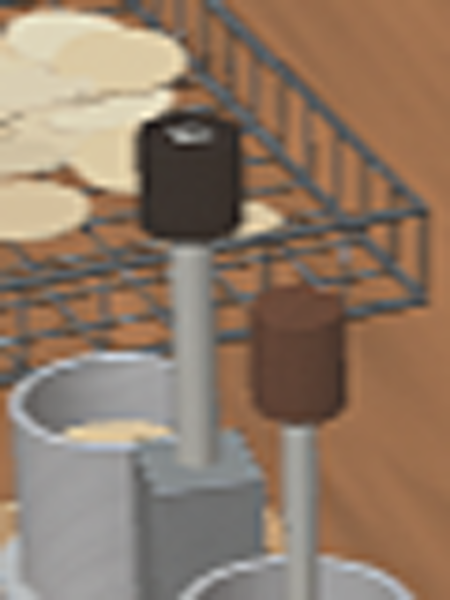

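View pics/d8.png

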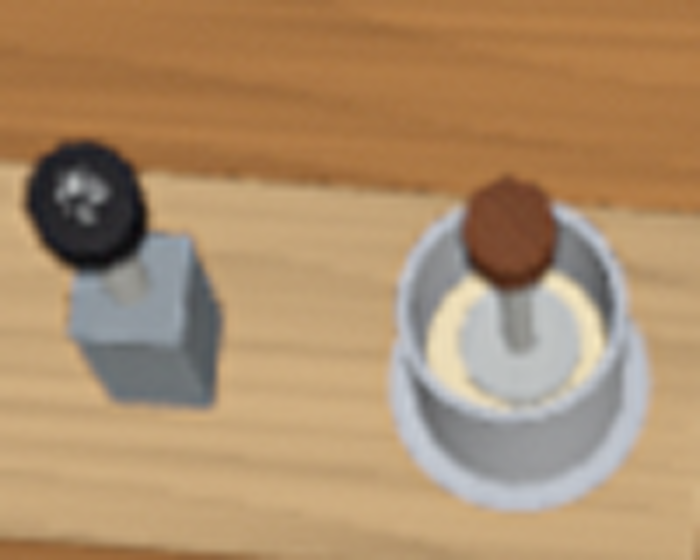

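The foot lies flat on the wafers inside the bore (top crop (520,340)). In the side crop the marker's top edge is at y≈108 and the rod's at y≈285. Fitting heights to the projected circles.

```bash
python3 - <<'E'
from h import *
from scipy.optimize import brentq
a=np.linspace(0,6.283,361)
def circ(n,x,y,r,z): return np.array([proj(n,[x+r*np.cos(t),y+r*np.sin(t),z]) for t in a])
mk=lambda v,k,o:(v+.5)/k-.5+o
# xy from pin/columns known; solve z from top-edge row in side
for nm,x,y,r,v in[("marker",.5427,.1249,.017,108),("rod",.5422,.0058,.014,285)]:
    for dv in(-3,0,3):
        print(nm,dv,brentq(lambda z:circ("side",x,y,r,z)[:,1].min()-mk(v+dv,7.5,150),.15,.3))
# triangulate tops (side centre uses ellipse half-height), top centre
print("marker",tri((mk(190.5,7.5,290),mk(134,7.5,150)),(mk(87,7,230),mk(201,7,205))))
print("rod",tri((mk(299,7.5,290),mk(309,7.5,150)),(mk(511,7,230),mk(229,7,205))))
for nm,x,y,r in[("marker",.5427,.1249,.017),("rod",.5422,.0058,.014)]:
    c=circ("side",x,y,r,.231); print(nm,"pred crop x",(c[:,0].min()-290+.5)*7.5,(c[:,0].max()-290+.5)*7.5,"y",(c[:,1].min()-149.5)*7.5,(c[:,1].max()-149.5)*7.5)
    c=circ("top",x,y,r,.231); print(" top",(c.min(0)-[229.5,204.5])*7,(c.max(0)-[229.5,204.5])*7)
E
```

```text
marker -3 0.23468570420451643
marker 0 0.23369283660399975
marker 3 0.2326992175433506
rod -3 0.2311316354745695
rod 0 0.2301903447759905
rod 3 0.229248325383914
marker [0.5433 0.1242 0.2326]
rod [0.5424 0.0043 0.23  ]
marker pred crop x 129.97754672096391 242.13337406849718 y 116.62513303697565 162.5951188774006
 top [ 26.2806 143.2056] [146.559  259.6925]
rod pred crop x 245.0812031739703 344.7641400670891 y 282.919676776859 326.94626692620045
 top [457.1341 178.2417] [556.3502 274.4972]
```

```bash
python3 - <<'E'
from h import *
from scipy.optimize import brentq
a=np.linspace(0,6.283,361)
def top(x,y,r,z): return min(proj("side",[x+r*np.cos(t),y+r*np.sin(t),z])[1] for t in a)
g={k:cv2.imread(f"pics/{k}.png").astype(int) for k in("side0","side6","side8")}
for k,c,r0,r1 in[("side0",316,188,204),("side6",316,188,204),("side8",315,160,174),("side0",374,312,328),("side6",329,182,198),("side8",329,182,198)]:
    print(k,c,r0,[tuple(int(x) for x in g[k][r,c-1:c+2].mean(0)) for r in range(r0,r1)])
for nm,x,y,r,z in[("mk155",.5427,.1249,.017,.155),("mk231",.5427,.1249,.017,.231),("rod0",.5125,-.357,.014,.165),("rod231",.542,.0058,.014,.231)]:
    print(nm,top(x,y,r,z),"px/mm",(top(x,y,r,z)-top(x,y,r,z+.001)))
E
```

```text
side0 316 188 [(77, 108, 149), (77, 108, 151), (101, 103, 104), (61, 82, 109), (78, 109, 152), (80, 111, 153), (61, 75, 94), (39, 42, 48), (101, 104, 106), (155, 160, 159), (68, 71, 76), (43, 48, 57), (50, 54, 62), (45, 51, 59), (47, 51, 60), (47, 52, 60)]
side6 316 188 [(77, 108, 149), (76, 107, 150), (102, 103, 104), (60, 81, 109), (78, 109, 152), (81, 111, 153), (60, 75, 94), (39, 42, 47), (101, 104, 105), (154, 159, 158), (67, 70, 75), (44, 48, 56), (51, 55, 63), (46, 51, 59), (46, 52, 60), (46, 51, 59)]
side8 315 160 [(86, 96, 108), (48, 68, 96), (73, 107, 154), (72, 105, 153), (102, 108, 115), (39, 44, 51), (66, 68, 73), (98, 102, 104), (145, 149, 148), (37, 42, 51), (47, 52, 59), (44, 50, 58), (46, 51, 59), (45, 50, 58)]
side0 374 312 [(82, 116, 164), (81, 116, 163), (81, 115, 163), (82, 116, 164), (82, 118, 166), (61, 80, 116), (63, 83, 121), (64, 85, 123), (63, 85, 122), (64, 84, 122), (62, 83, 120), (61, 82, 118), (61, 81, 117), (61, 82, 117), (61, 81, 117), (59, 79, 114)]
side6 329 182 [(71, 106, 154), (88, 91, 92), (76, 94, 120), (96, 113, 139), (82, 104, 138), (71, 100, 139), (55, 70, 105), (58, 74, 109), (58, 75, 109), (57, 74, 106), (58, 74, 105), (58, 74, 107), (51, 65, 92), (53, 67, 95), (52, 66, 94), (53, 66, 95)]
side8 329 182 [(71, 106, 153), (87, 90, 91), (77, 94, 120), (96, 113, 138), (81, 104, 138), (72, 100, 139), (55, 70, 105), (58, 74, 108), (58, 74, 107), (58, 74, 106), (58, 73, 105), (58, 74, 106), (52, 65, 92), (52, 66, 94), (53, 67, 94), (53, 66, 94)]
mk155 194.73575569625567 px/mm 0.37976514443269593
mk231 165.05001773826342 px/mm 0.40204929184790217
rod0 316.0190574748198 px/mm 0.4751371207471493
rod231 187.23528410303288 px/mm 0.42525163697160906
```

By arm measurement the marker top is at 0.2317 and the rod top at 0.2311. The camera puts the marker about 0.5–1.5 mm higher, within calibration error. The tamper hasn't moved in the top view. Handing in.

```bash
python3 - <<'E'
from h import *
a=cv2.imread("pics/top0.png").astype(int)[255:300,375:415];b=cv2.imread("pics/top8.png").astype(int)[255:300,375:415]
print("tamper diff",abs(a-b).mean()); st()
bot.close_job()
E
```

```text
tamper diff 1.0685185185185184
t 28.63 pos [0.3009 0.4494 0.3199] F [0.1211 0.7457 0.5805] op 0.702
the job is handed in; nothing more can be done
```

I did the job in the order asked and handed it in at about 28.6 s. The tool reported no verdict.

- **Rod:** I took the larger brown-knobbed rod and lowered it into the taller tube in 2 mm steps. Its foot touched the wafers about 66 mm above the table, with about 5 N at the wrist. I let go, and the pictures show it standing upright with its foot flat on the wafers. Its top is at about 231.1 mm by arm measurement.
- **Marker:** I raised it until its top was at about 231.7 mm by arm measurement, then let go and backed the arm clear.
- **Tamper:** It has not moved between the first and last top pictures.

**Level check:** The two checks disagree slightly. The arm puts the marker 0.6 mm above the rod. My first camera fit put it 2.6–3.5 mm above. After allowing for a camera offset seen on the marker at the start, and for the marker's position, I put the camera figure at 0.5–1.5 mm. The calibration is good to about 2 mm, so I went with the arm.

**Touch on the marker:** I meant to touch the marker's top with less than its 4 N friction, but the reading reached about 7 N. The marker was at or within about 1 mm of its 155 mm lower stop, and I raised it from there.

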